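# Stow the ravioli stamp and wedge up the pasta press

### The job

Get the pasta press ready for me to slip baking paper in: clear the brass ravioli stamp away into the open drawer and push the drawer fully shut, then take the yellow wedge by its wooden grip and, keeping it flat on the press's board, push its thin end in under the steel bar on the plate's front lip until the plate just lifts off the board, a few millimetres, with the wedge's red line about under the bar. The waxed wedge slides back out by itself, so finish while still holding it there, with only the wedge carrying the plate. Leave the jar, the bowl and the rolling pin where they are.

Things in the scene. Friction and masses are not known exactly. Their poses are not given: they have to be found in the camera images.
- cab: Small wooden drawer unit, one white-fronted drawer, fixed; 200 deep (x) x 200 wide (y) x 100 mm high. Origin: centre of its underside; its drawer front faces its own -x. It stands left or right of the middle, the press on the other side. Clear height inside over the drawer's floor, when shut: about 65 mm. Drawer front panel 15 mm thick, its top edge 86 mm above the table.
- cab_drawer0 (a joint): How far the drawer is pulled out, m: 0 = fully shut, grows as it comes out along the unit's -x; starts 0.10 to 0.13. Slides with about 1 N of friction, stays where left. From above, its inside can be reached over a length 6 mm less than this value; the rest is under the unit's top.
- cab_drawer0_handle (a point): Front end of the dark knob (25 mm across, standing 35 mm out, middle 62 mm above the table) on the drawer's front; moves with the drawer, axes as the unit's. The drawer's inside begins 56 mm from this point along +x, is 155 mm long and 158 mm wide (y, centred); its floor is 40 mm below this point (22 mm above the table).
- stamp: Ravioli stamp standing upright: brass disc 52 mm across and 18 mm high, with a dark round wooden knob 26 mm across (widest from 28 to 46 mm above the underside) on top; 52 mm high in all, about 0.15 kg. Origin: centre of its underside, z up.
- press: Pasta press, fixed: pale wooden board 20 mm thick, 220 wide (y), from 190 mm in front (-x) to 130 mm behind its origin (centre line, table level). Front faces its own -x; the wedge slides on the bare front 100 mm. On it lies a marble plate 190 wide, 28 thick, from 90 mm in front to 120 mm behind the origin, with two posts (96 mm over the table) through it at x = 55 mm.
- plate_lift (a joint): How far the marble plate is lifted straight up off the board, m: 0 = resting on it, stop at 0.03. It weighs roughly 0.7 kg and falls back if not carried. Its front 80 mm is a lip whose underside is 14 mm above the board, hollow below, with the steel bar under its front edge.
- bar (a point): Steel bar, 10 mm thick, 180 mm long along the press's y, under the front edge of the plate's lip; rises with the plate. Origin: middle of the bar on its axis, 85 mm in front (-x) of the press's origin. With the plate down its axis is 17 mm and its underside 12 mm above the board's top face.
- plate: The marble plate of the press, with its lip and bar, one piece. Origin: underside of the thick part, straight above the press's origin (20 mm above the table with the plate down); axes as the press's.
- wedge: Yellow waxed wedge with an upright wooden grip block at its thick end. Origin: underside, below the middle of the block; +x to the thin nose, z up. Block 36 long (x) x 26 wide (y), top 50 mm above the underside. Ramp 36 mm wide. About 0.15 kg; very slippery on the waxed board and under the bar, so the plate's weight pushes it back out: hold it; 1 to 5 N push it in.
- wedge_nose (a point): Middle of the wedge's nose edge, on its underside, 108 mm in front of its origin. The ramp is 4 mm high here and rises evenly (slope 0.28) to 29 mm at 18 mm from the origin. The bar first touches it 79 mm from the origin; the red line is 63 mm from the origin: straight under the bar's axis it means 4.5 mm of lift; 10 mm further in adds 2.8 mm.
- jar: Glass jar with steel lid, 70 mm across, 100 mm high; loose. Origin: centre of its underside. Leave alone.
- bowl: Small blue bowl, 90 mm across, 45 mm high; loose. Origin: centre of its underside. Leave alone.
- pin: Wooden rolling pin lying along its own y near the robot, 340 mm long with handles, 48 mm thick; loose. Origin: middle of its length, on the table. Leave alone.

How it is judged:
By the outcome, as a careful person would: the job done as asked, in the order asked, and still so for the second after the job is handed in, while the arm keeps its last pose, push and grip.
It also fails if it takes over 72 s, if anything falls off the work surface, if the arm or the gripper's body presses on something with over 40 N, if the wrist force passes 120 N, or if a joint passes its speed limit or range.

### The arm

A 6-joint arm with a two-finger parallel gripper is mounted at the origin on the work surface. World frame = base frame: x ahead of the robot, y to its left, z up, the work surface at z = 0. Lengths are in mm, angles in rad, forces in N, time in s.
With the tool pointing down it reaches from about 275 to 750 mm from the base axis. Payload 10.2 kg.
Tool frame: the origin (TCP) lies between the finger pads; the fingertips stand 19 mm ahead of it and the grasp point (between the pads) is the TCP; z points along the fingers, y is the line along which they close (so a half turn about z gives the same grasp; the last joint's range is limited). The gripper opens to 85 mm and grips with 20 to 120 N. Pads are 22 mm wide; open, the fingers measure 114 mm over their backs; the gripper's body (76 mm by 85 mm) begins 54 mm behind the grasp point. The pads swing forward as they close: fully open they stand 13 mm farther back than shut.
Start: joints at [1.092, 0.313, 1.498, -0, 1.331, -0.223], TCP at [132.848, 507.92, 250.294] pointing down, gripper open.
Joint ranges: [-2.94, 2.94], [-0.97, 2.17], [0.19, 2.56], [-1.23, 4.37], [0.02, 3.11], [-2.88, 2.88]. Speed limits (rad/s): [2.39, 2.39, 3.01, 3.14, 3.14, 3.14].

### API

Orientations are given as a unit quaternion [w, x, y, z].
In Python, from rig import sense, capture, finish_job gives the robot as it stands. The module is installed in compiled form; this text tells all that it offers.
- The arm moves only by the tool move_arm, never from a script. Its argument "moves" is a list of rows, each an object with "turn": the turn, a rotation vector about the tool's x, y, z in rad, a list of three; "translation": the shift along the tool's x, y, z in mm, a list of three; "hand": the opening, from 0 (shut) to 1 (fully open). In form: [{"turn": [wx, wy, wz], "translation": [x, y, z], "hand": hand}, ...]. A call has 1 to 10 rows; each row shifts and turns the commanded pose from where the row before left it, along the tool's axes as they then stand; what a row does not reach is not made up. A row lasts 1/12 s, in which the tool goes at most 41.7 mm and 7.16 degrees, less where a joint would pass 70% of its speed; a pose out of reach is approached as far as the arm can. A call with a gripper value outside its range is refused whole. The fingers move at their own pace and stop on an object; "grip_force" is the grip in N (left out, the last holds). Time passes only in rows, so rows that do not move let the fingers close. It gives the time, the measured TCP pose, the force, the opening and the grip force at its end, in the units of the state.
- sense(): the state, without advancing time (a new reading comes with each control period).
- capture(name): name is "side" or "top" or "wrist"; returns a dict with "image" (420x560x3 uint8, blue, green, red), "z_map" (420x560 float32, mm along the optical axis (not along the pixel's ray), 0 where there is no reading), "vertical_fov" (degrees; the focal length in pixels is half the picture's height over the tangent of half this angle, whatever the lens; pixels are square), "cx", "cy" (the principal point, pixels), "k1" (the pictures are not rectified: a ray, as slopes to the right and down, at radius r is drawn at 1 + k1 r^2 times it, then the intrinsics apply), "R" (3x3) and "t" (3): a world point X has camera coordinates R X + t; the wrist camera has in their place "T_tool_cam" (4x4, takes a point from camera to tool coordinates, whose origin is the TCP and whose axes are the flange's). Camera axes: x right, y down, z forward; pixel columns grow to the right and rows downward; lengths in mm; the calibration is good to about 2 mm. A picture is of the moment at which its call begins: read the wrist's pose just before it.
- finish_job(): hands the job in; it is judged then, once.
The state is a dict: "time_s": time; "joints": joint angles; "dq": joint speeds; "tau": joint torques, N m; "eef_pos": TCP position; "ee_rot": TCP orientation; "force": force on the tool from outside, world axes, zero at the start; "wrist_torque": the same for the moment, N m; "grip_width": opening from 0.0 (shut) to 1.0 (fully open); "grip_force": force on a finger pad.
Only numpy, scipy, OpenCV 4.12 (cv2) and the standard library are available. Lean on these libraries where they do the work, as an engineer would, in place of code of your own. Each camera call takes 0.05 s, during which the arm holds its last target. There are 200 camera calls.

## Working session

There is one attempt and no reset: what is moved stays moved. The work goes in short steps, Python scripts to look and compute and a tool call to move; the robot and the scene stay as the last step left them, time stands still between calls to the robot, and variables do not carry over. Pictures are saved under pics/ and viewed, at most 10 in all, crops included, and the job is handed in when it is done.

Besides the shell and the picture viewer there is one more tool, called after "Emit:" as name(argument=value, ...), one argument or row to a line, values as JSON. move_arm: Moves the arm, as the interface text tells. Its arguments: {"type":"object","properties":{"moves":{"type":"array","items":{"type":"object","properties":{"turn":{"type":"array","items":{"type":"number"}},"translation":{"type":"array","items":{"type":"number"}},"hand":{"type":"number"}}}},"grip_force":{"type":"number"}},"required":["moves"]}

```bash
mkdir -p pics; cat > h.py <<'E'
import numpy as np, cv2
from rig import sense, capture
from scipy.spatial.transform import Rotation as Ro
def get(name):
    s=sense(); c=capture(name); c['f']=210/np.tan(np.radians(c['vertical_fov'])/2)
    if 'R' in c: R=np.array(c['R']); t=np.array(c['t']); c['Rc']=R.T; c['o']=-R.T@t
    else:
        q=s['ee_rot']; Rt=Ro.from_quat([q[1],q[2],q[3],q[0]]).as_matrix(); T=np.array(c['T_tool_cam'])
        c['Rc']=Rt@T[:3,:3]; c['o']=Rt@T[:3,3]+np.array(s['eef_pos'])
    return c
def slopes(c,uv):
    uv=np.atleast_2d(np.asarray(uv,float)); d=(uv-[c['cx'],c['cy']])/c['f']; p=d.copy()
    for _ in range(20): p=d/(1+c['k1']*(p**2).sum(1,keepdims=True))
    return p
def rays(c,uv):
    p=slopes(c,uv); return np.c_[p,np.ones(len(p))]@c['Rc'].T
def plane(c,uv,z):
    r=rays(c,uv); return c['o']+r*((z-c['o'][2])/r[:,2])[:,None]
def cloud(c):
    v,u=np.mgrid[0:420,0:560]; uv=np.c_[u.ravel(),v.ravel()]
    return (c['o']+rays(c,uv)*c['z_map'].reshape(-1,1)).reshape(420,560,3)
E
python3 - <<'E'
from h import *
print(sense())
for n in('top','side','wrist'):
    c=get(n); cv2.imwrite(f'pics/{n}0.png',c['image']); print(n,c['o'],c['Rc'][:,2],c['f'],c['k1'],(c['z_map']>0).mean())
E
```

```text
{'time_s': 0.0, 'joints': array([ 1.09158320e+00,  3.13418171e-01,  1.49845871e+00, -8.76103182e-06,
        1.33100138e+00, -2.23411034e-01]), 'dq': array([-1.67993944e-03, -1.07837599e-03,  1.34208709e-03, -1.43927562e-03,
        6.04232427e-04,  1.52695850e-05]), 'tau': array([-4.58214636e-04, -4.12270832e+01, -2.59736878e+01, -2.35319721e-04,
        4.19833028e-03, -1.02887725e-07]), 'eef_pos': array([132.74073342, 507.69062038, 249.7432096 ]), 'ee_rot': array([-2.17212348e-04,  1.27551558e-01,  9.91831733e-01, -6.05003714e-04]), 'force': array([0.51875275, 0.41627116, 0.16426481]), 'wrist_torque': array([-0.05790151,  0.01984546, -0.02670797]), 'grip_force': 0.0, 'grip_width': 0.9964714699499848}
top [ 405.67077945    3.38913414 1095.30676667] [ 0.16893733 -0.00406782 -0.9856184 ] 531.4407936198164 -0.06471514569558132 0.995875850340136
side [  320.41387146 -1001.53026767   689.82613206] [ 0.22860634  0.8182567  -0.52744205] 507.6198681362455 0.014095667491241531 0.9956972789115647
wrist [ 65.51020832 524.46923819 373.37481653] [ 0.26218091 -0.07053154 -0.96243778] 291.4891727928924 -0.0628422899628338 0.9946981292517006
```

View pics/top0.png

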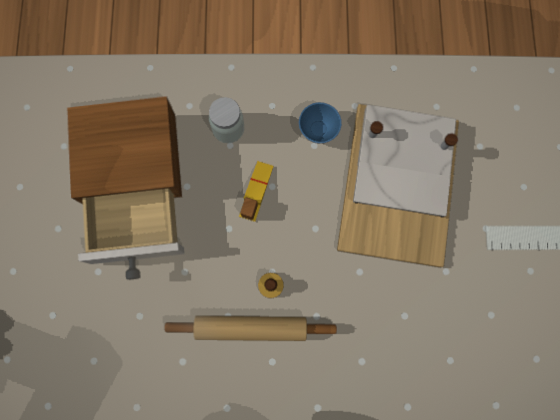

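View pics/side0.png

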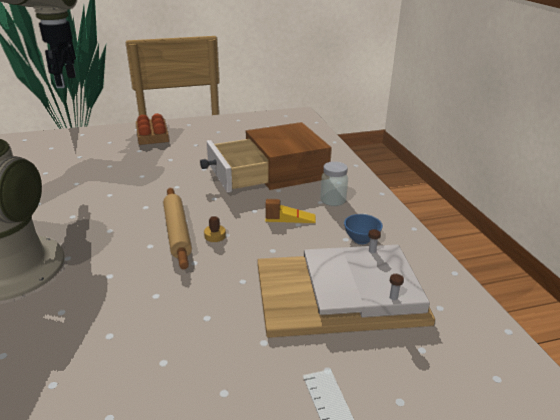

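The top view shows the stamp at (271,285), the wedge with its block at (250,208) and nose at (265,165), the drawer front from (80,253) to (177,248) with its knob at (132,272), and the press on the right with the plate's front edge from (355,205) to (447,214). The side view shows the stamp's knob at (214,224) and the wedge's block at (273,209).

```bash
cat > m.py <<'E'
from h import *
def fit(P):
    (c,s,a)=cv2.minAreaRect(P[:,:2].astype(np.float32)); return np.round(c,1),np.round(s,1),round(a,2)
def tri(c1,u1,c2,u2):
    a,b=rays(c1,u1)[0],rays(c2,u2)[0]; A=np.c_[a,-b]; k=np.linalg.lstsq(A,c2['o']-c1['o'],rcond=None)[0]
    p=c1['o']+a*k[0]; q=c2['o']+b*k[1]; return np.round((p+q)/2,1),round(float(np.linalg.norm(p-q)),1)
def blob(m,uv,r=40):
    n,l,s,ce=cv2.connectedComponentsWithStats(m.astype(np.uint8))
    ok=[i for i in range(1,n) if s[i,4]>15]; i=min(ok,key=lambda i:np.hypot(*(ce[i]-uv))); return l==i,ce[i],s[i,4]
E
python3 - <<'E'
from m import *
C={n:get(n) for n in('top','side')}
H={n:cv2.cvtColor(C[n]['image'],cv2.COLOR_BGR2HSV) for n in C}
P={n:cloud(C[n]) for n in C}
for n,uv in(('top',(271,285)),('top',(250,208)),('top',(262,172)),('top',(110,150)),('top',(128,251)),('top',(132,273)),('top',(400,230)),('top',(400,190)),('side',(214,222)),('side',(273,209)),('top',(259,182))):
    print(n,uv,H[n][uv[1],uv[0]],P[n][uv[1],uv[0]].round(1))
p=P['top']; z=p[...,2]
def near(x,y,r): return np.hypot(p[...,0]-x,p[...,1]-y)<r
s=p[285,271]
for lo,hi in((10,24),(30,60)):
    q=p[near(s[0],s[1],50)&(z>lo)&(z<hi)]; print('stamp',lo,fit(q),q[:,2].max(),len(q))
w=p[190,257]; 
q=p[near(w[0],w[1],90)&(z>42)&(z<60)&near(*p[208,250][:2],40)]; print('block',fit(q),q[:,2].mean())
ye=(H['top'][...,0]>18)&(H['top'][...,0]<32)&(H['top'][...,1]>180)&near(w[0],w[1],90)
q=p[ye]; print('ramp',fit(q),len(q)); 
b=p[400-0 if 0 else 230,400]
# board front strip, plate, drawer, cab
q=p[(z>14)&(z<26)&near(b[0],b[1],170)&(p[...,1]<-60)]; print('board',fit(q),np.median(q[:,2]))
q=p[(z>42)&(z<55)&near(b[0],b[1],260)&(p[...,1]<-110)];print('plate',fit(q),np.median(q[:,2]))
q=p[(z>92)&(z<108)&(p[...,1]>120)&(p[...,0]<760)&near(*p[150,110][:2],180)];print('cab',fit(q),np.median(q[:,2]))
q=p[(z>80)&(z<91)&near(*p[251,128][:2],120)&(H['top'][...,1]<60)];print('front',fit(q),np.median(q[:,2]))
q=p[(z>47)&(z<90)&near(*p[273,132][:2],35)&(H['top'][...,2]<90)];print('knob',fit(q),q.min(0),q.max(0))
E
```

```text
top (271, 285) [ 12 157  70] [450.3   2.4  51.7]
top (250, 208) [ 14 160 116] [603.8  44.2  48.7]
top (262, 172) [ 23 199 168] [687.9  20.8  10.9]
top (110, 150) [ 14 160 110] [710.3 316.8  99.4]
top (128, 251) [ 19  16 173] [513.6 276.2  85.3]
top (132, 273) [40 11 69] [472.1 269.   76.9]
top (400, 230) [ 18 114 152] [ 562.9 -263.1   18.9]
top (400, 190) [ 18  18 166] [ 640.1 -258.9   50.2]
side (214, 222) [ 11 127  56] [452.4  -9.4  47.8]
side (273, 209) [ 13 155  87] [607.   35.8  32.8]
top (259, 182) [ 15 208 158] [664.8  26.9  17.5]
stamp 10 (array([451.9,   3.4]), array([49.9, 49.9]), 44.56) 23.248298672324836 380
stamp 30 (array([450.5,   4.4]), array([23.5, 23.8]), 0.35) 57.283179819446104 135
block (array([605.9,  47.5]), array([25.7, 36. ]), 72.08) 49.76308638948352
ramp (array([648.7,  33.5]), array([ 35.3, 125.2]), 72.47) 648
board (array([ 604.2, -257.9]), array([221.8, 204.6]), 80.87) 20.19144783449974
plate (array([ 712.3, -239.6]), array([263.1, 212.5]), 80.34) 48.34189932505319
cab (array([697.5, 297.8]), array([145.8, 201.5]), 6.2) 100.29846822477168
front (array([497.2, 274.4]), array([ 47.8, 193.4]), 6.77) 87.44440142667759
knob (array([484.3, 270.2]), array([43.1, 25.1]), 1.35) [462.68930283 257.37952077  56.54743932] [505.84534661 282.54074039  81.3416228 ]
```

```bash
cat > pose.py <<'E'
from m import *
def line(uvs_xy): # fit direction
    vx,vy,x,y=cv2.fitLine(uvs_xy.astype(np.float32),cv2.DIST_HUBER,0,.01,.01).ravel(); return vx,vy,x,y
def edge_min_x(q,lo,hi,step=5):
    # front (min x) points by y bins
    o=[]
    for y in np.arange(lo,hi,step):
        b=q[abs(q[:,1]-y)<step/2]
        if len(b)>2:o.append(b[b[:,0].argmin()][:2])
    return np.array(o)
E
python3 - <<'E'
from pose import *
C={n:get(n) for n in('top','side')}
H={n:cv2.cvtColor(C[n]['image'],cv2.COLOR_BGR2HSV) for n in C}
p=cloud(C['top']).reshape(-1,3); h=H['top'].reshape(-1,3); z=p[:,2]; x=p[:,0]; y=p[:,1]
def rep(name,q,lo,hi):
    e=edge_min_x(q,lo,hi); vx,vy,a,b=line(e); print(name,'yaw',round(np.degrees(np.arctan2(-vx*np.sign(vy),abs(vy))),2),'pt',round(a,1),round(b,1),len(e))
# plate (marble, low sat)
pl=p[(abs(z-48)<4)&(y<-140)&(x>580)&(x<850)&(h[:,1]<60)]; rep('plate front',pl,-335,-185); print(fit(pl))
bo=p[(abs(z-20)<4)&(y<-120)&(y>-400)&(x>480)&(x<850)]; rep('board front',bo,-340,-190); print(fit(bo))
ca=p[(abs(z-100)<4)&(y>150)&(x>550)&(x<820)]; rep('cab front',ca,220,360); print(fit(ca))
fr=p[(abs(z-86)<3)&(y>150)&(x>490)&(x<540)&(h[:,1]<60)]; rep('drawer front',fr,200,355); print(fit(fr))
for nm,a,b in(('knob',(271,285),(214,222)),('block',(250,208),(273,209))):
    out=[]
    for n,uv in(('top',a),('side',b)):
        m=(H[n][...,2]<140 if n=='top' else H[n][...,2]<110)&(H[n][...,1]>90)&(H[n][...,0]<17)
        yy,xx=np.mgrid[0:420,0:560]; m&=np.hypot(xx-uv[0],yy-uv[1])<16
        mm,ce,A=blob(m,uv); out.append(ce); print(nm,n,ce,A)
    print(tri(C['top'],out[0],C['side'],out[1]))
pi=p[(z>10)&(x>300)&(x<425)&(abs(y)<250)];print('pin',fit(pi),pi[:,2].max())
kn=p[(z>58)&(z<80)&(h[:,2]<100)&(abs(y-270)<30)&(x<500)&(x>440)];print('knob',fit(kn),kn.min(0),kn.max(0))
E
```

```text
plate front yaw -9.55 pt 602.8 -256.4 30
(array([ 710.2, -249.9]), array([240.4, 212.6]), 80.97)
board front yaw -8.56 pt 501.1 -264.6 30
(array([ 666.3, -238.3]), array([280.1, 320.9]), 80.42)
cab front yaw 6.21 pt 626.1 288.5 28
(array([718.2, 299.3]), array([187.5, 202.8]), 6.32)
drawer front yaw 5.4 pt 505.5 275.0 31
(array([511.9, 276.1]), array([ 16.2, 193.3]), 6.06)
knob top [270.43362832 284.31858407] 113
knob side [213.83846154 223.90769231] 130
(array([452.9,   3.4,  34.3]), 1.1)
block top [248.46370968 207.89112903] 248
block side [272.3   210.705] 200
(array([609.1,  48.5,  20. ]), 0.8)
pin (array([374.7,  43.1]), array([339.1,  62.2]), 89.77) 1095.306766665145
knob (array([481.2, 270. ]), array([37.2, 25.2]), 0.18) [462.62793131 257.36933441  58.84283345] [499.84502043 282.53106488  79.40028322]
```

Emit:
move_arm(
  moves=[
    {"turn":[0,0,-0.122],"translation":[0,0,0],"hand":1},
    {"turn":[0,0,-0.122],"translation":[0,0,0],"hand":1},
    {"turn":[0,0,-0.121],"translation":[0,0,0],"hand":1},
    {"turn":[0,0,0],"translation":[-16.4,-33.4,0],"hand":1},
    {"turn":[0,0,0],"translation":[-16.4,-33.4,0],"hand":1},
    {"turn":[0,0,0],"translation":[-16.4,-33.4,0],"hand":1},
    {"turn":[0,0,0],"translation":[-16.4,-33.4,0],"hand":1},
    {"turn":[0,0,0],"translation":[-16.4,-33.4,0],"hand":1},
    {"turn":[0,0,0],"translation":[-16.4,-33.4,0],"hand":1},
    {"turn":[0,0,0],"translation":[-16.4,-33.4,0],"hand":1},
  ],
)

```text
time_s: 1.18
eef_pos: [272.9, 286.5, 250.4]
ee_rot: [0.0, -0.055, 0.998, 0.0]
force: [-0.1, 0.2, 0.9]
grip_width: 0.997
grip_force: 0.0
```

Emit:
move_arm(
  moves=[
    {"turn":[0,0,0],"translation":[-16.4,-33.4,0],"hand":1},
    {"turn":[0,0,0],"translation":[-16.4,-33.4,0],"hand":1},
    {"turn":[0,0,0],"translation":[-16.4,-33.4,0],"hand":1},
    {"turn":[0,0,0],"translation":[-16.4,-33.4,0],"hand":1},
    {"turn":[0,0,0],"translation":[-16.4,-33.4,0],"hand":1},
    {"turn":[0,0,0],"translation":[-16.4,-33.4,0],"hand":1},
    {"turn":[0,0,0],"translation":[-16.4,-33.4,0],"hand":1},
    {"turn":[0,0,0],"translation":[-16.4,-33.4,0],"hand":1},
    {"turn":[0,0,0],"translation":[-16.4,-33.4,0],"hand":1},
    {"turn":[0,0,0],"translation":[0,0,0],"hand":1},
  ],
)

```text
time_s: 2.02
eef_pos: [454.3, 0.8, 250.0]
ee_rot: [0.0, -0.052, 0.999, -0.001]
force: [-0.2, 0.7, 0.4]
grip_width: 1.003
grip_force: 0.0
```

```bash
python3 - <<'E'
from pose import *
print(sense()['eef_pos'])
c=get('wrist'); cv2.imwrite('pics/w1.png',c['image']); p=cloud(c).reshape(-1,3)
h=cv2.cvtColor(c['image'],cv2.COLOR_BGR2HSV).reshape(-1,3); z=p[:,2]
r=np.hypot(p[:,0]-452,p[:,1]-3)
for lo,hi in((12,22),(25,60)): q=p[(r<40)&(z>lo)&(z<hi)]; print(fit(q),q[:,2].max(),len(q))
w=np.hypot(p[:,0]-606,p[:,1]-47)
q=p[(w<35)&(z>46)&(z<54)]; 
if len(q)>9: print('block',fit(q),len(q))
E
```

```text
[454.25951075   0.79477972 249.98943371]
(array([450.8,   1.8]), array([50.5, 51. ]), 50.2) 20.32090577194873 907
(array([451.2,   1.5]), array([25.8, 24.3]), 6.1) 53.6549164726365 434
block (array([605.5,  46.3]), array([25.9, 35.8]), 71.75) 478
```

View pics/w1.png

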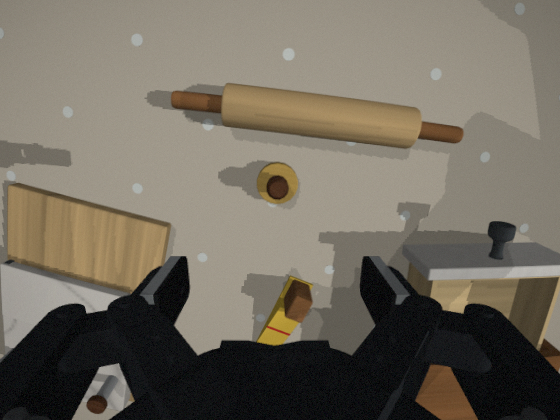

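The wrist view shows the stamp at (277,185), clear of the pin, with the drawer's knob at (501,230) and the wedge's block at (298,297).

Emit:
move_arm(
  moves=[
    {"turn":[0,0,0],"translation":[2.9,1.3,30],"hand":1},
    {"turn":[0,0,0],"translation":[0,0,30],"hand":1},
    {"turn":[0,0,0],"translation":[0,0,30],"hand":1},
    {"turn":[0,0,0],"translation":[0,0,30],"hand":1},
    {"turn":[0,0,0],"translation":[0,0,30],"hand":1},
    {"turn":[0,0,0],"translation":[0,0,30],"hand":1},
    {"turn":[0,0,0],"translation":[0,0,20],"hand":1},
    {"turn":[0,0,0],"translation":[0,0,10],"hand":1},
    {"turn":[0,0,0],"translation":[0,0,0],"hand":1},
  ],
)

```text
time_s: 2.82
eef_pos: [447.4, 7.3, 38.6]
ee_rot: [-0.002, -0.055, 0.998, 0.001]
force: [-0.8, 0.2, 0.1]
grip_width: 0.997
grip_force: 0.0
```

Emit:
move_arm(
  moves=[
    {"hand":0.15,"turn":[0,0,0],"translation":[0,0,0]},
    {"hand":0.15,"turn":[0,0,0],"translation":[0,0,0]},
    {"hand":0.15,"turn":[0,0,0],"translation":[0,0,0]},
    {"hand":0.15,"turn":[0,0,0],"translation":[0,0,0]},
    {"hand":0.15,"turn":[0,0,0],"translation":[0,0,0]},
    {"hand":0.15,"turn":[0,0,0],"translation":[0,0,0]},
    {"hand":0.15,"turn":[0,0,0],"translation":[0,0,0]},
    {"hand":0.15,"turn":[0,0,0],"translation":[0,0,0]},
  ],
  grip_force=40,
)

```text
time_s: 3.48
eef_pos: [449.3, 6.2, 41.1]
ee_rot: [0.001, -0.055, 0.999, -0.0]
force: [-0.5, 0.9, 7.0]
grip_width: 0.286
grip_force: 39.0
```

Emit:
move_arm(
  moves=[
    {"turn":[0,0,0],"translation":[0,0,-15],"hand":0.15},
    {"turn":[0,0,0],"translation":[0,0,-30],"hand":0.15},
    {"turn":[0,0,0],"translation":[0,0,-30],"hand":0.15},
    {"turn":[0,0,0],"translation":[0,0,-30],"hand":0.15},
    {"turn":[0,0,0],"translation":[0,0,-25],"hand":0.15},
    {"turn":[0,0,0],"translation":[0,0,0],"hand":0.15},
    {"turn":[0,0,0],"translation":[-9.4,16,0],"hand":0.15},
    {"turn":[0,0,0],"translation":[-14,24,0],"hand":0.15},
    {"turn":[0,0,0],"translation":[-14,24,0],"hand":0.15},
    {"turn":[0,0,0],"translation":[-14,24,0],"hand":0.15},
  ],
)

```text
time_s: 4.32
eef_pos: [490.4, 100.4, 169.7]
ee_rot: [-0.0, -0.054, 0.999, 0.0]
force: [0.7, 0.2, -1.0]
grip_width: 0.292
grip_force: 39.7
```

Emit:
move_arm(
  moves=[
    {"turn":[0,0,0],"translation":[-14,26,0],"hand":0.15},
    {"turn":[0,0,0],"translation":[-14,26,0],"hand":0.15},
    {"turn":[0,0,0],"translation":[-14,26,0],"hand":0.15},
    {"turn":[0,0,0],"translation":[-14,26,0],"hand":0.15},
    {"turn":[0,0,0],"translation":[-14,26,0],"hand":0.15},
    {"turn":[0,0,0],"translation":[-14,24,0],"hand":0.15},
    {"turn":[0,0,0],"translation":[-14,20,0],"hand":0.15},
    {"turn":[0,0,0],"translation":[0,0,0],"hand":0.15},
    {"turn":[0,0,0],"translation":[0,0,0],"hand":0.15},
    {"turn":[0,0,0],"translation":[0,0,0],"hand":0.15},
  ],
)

```text
time_s: 5.15
eef_pos: [568.4, 282.5, 169.4]
ee_rot: [-0.001, -0.055, 0.999, -0.0]
force: [-0.4, -0.4, -1.3]
grip_width: 0.287
grip_force: 39.8
```

```bash
python3 - <<'E'
from pose import *
s=sense();print(s['eef_pos'],s['ee_rot'],s['force'],s['dq'].round(3))
c=get('top'); cv2.imwrite('pics/t2.png',cv2.resize(c['image'][60:310,40:340],None,fx=2.4,fy=2.4))
E
```

```text
[568.40061586 282.54178102 169.36983111] [-8.23653567e-04 -5.45204944e-02  9.98512273e-01 -2.78563552e-04] [-0.36253799 -0.36099254 -1.26890939] [-0.01  -0.019  0.008 -0.     0.002 -0.001]
```

View pics/t2.png

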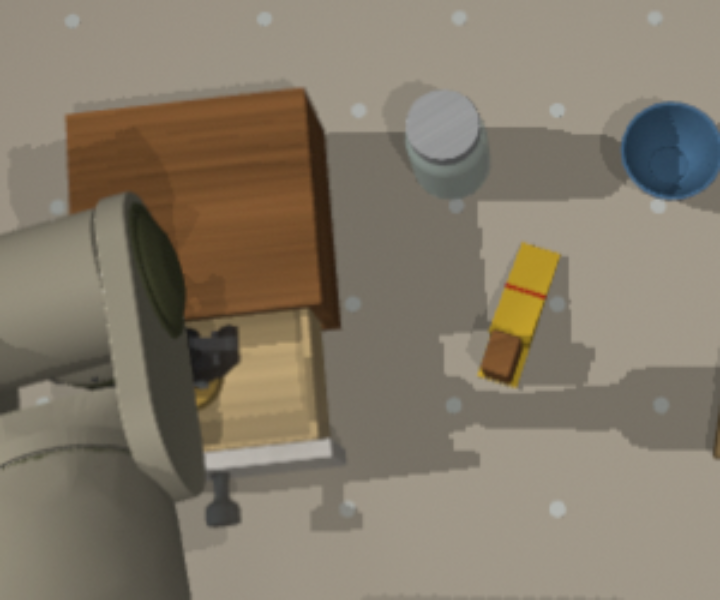

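The stamp (brass at (208,395)) hangs inside the drawer opening, behind the front panel and ahead of the unit's top.

Emit:
move_arm(
  moves=[
    {"turn":[0,0,0],"translation":[0,0,20],"hand":0.15},
    {"turn":[0,0,0],"translation":[0,0,25],"hand":0.15},
    {"turn":[0,0,0],"translation":[0,0,25],"hand":0.15},
    {"turn":[0,0,0],"translation":[0,0,15],"hand":0.15},
    {"turn":[0,0,0],"translation":[0,0,8],"hand":0.15},
    {"turn":[0,0,0],"translation":[0,0,5],"hand":0.15},
    {"turn":[0,0,0],"translation":[0,0,3],"hand":0.15},
    {"turn":[0,0,0],"translation":[0,0,3],"hand":0.15},
    {"turn":[0,0,0],"translation":[0,0,1],"hand":0.15},
    {"turn":[0,0,0],"translation":[0,0,0],"hand":0.15},
  ],
)

```text
time_s: 6.03
eef_pos: [569.1, 283.0, 65.8]
ee_rot: [0.0, -0.055, 0.999, 0.0]
force: [-0.2, 0.5, -1.1]
grip_width: 0.287
grip_force: 39.8
```

Emit:
move_arm(
  moves=[
    {"turn":[0,0,0],"translation":[0,0,1.5],"hand":0.15},
    {"turn":[0,0,0],"translation":[0,0,1],"hand":0.15},
    {"turn":[0,0,0],"translation":[0,0,0],"hand":0.15},
    {"turn":[0,0,0],"translation":[0,0,0],"hand":0.15},
  ],
)

```text
time_s: 6.37
eef_pos: [569.1, 283.1, 63.2]
ee_rot: [0.0, -0.055, 0.999, 0.0]
force: [0.2, 0.8, 0.2]
grip_width: 0.285
grip_force: 40.0
```

Emit:
move_arm(
  moves=[
    {"hand":1,"turn":[0,0,0],"translation":[0,0,0]},
    {"hand":1,"turn":[0,0,0],"translation":[0,0,0]},
    {"hand":1,"turn":[0,0,0],"translation":[0,0,0]},
    {"hand":1,"turn":[0,0,0],"translation":[0,0,0]},
    {"hand":1,"turn":[0,0,0],"translation":[0,0,0]},
    {"hand":1,"turn":[0,0,0],"translation":[0,0,0]},
    {"hand":1,"turn":[0,0,0],"translation":[0,0,-15]},
    {"hand":1,"turn":[0,0,0],"translation":[0,0,-25]},
    {"hand":1,"turn":[0,0,0],"translation":[0,0,-30]},
    {"hand":1,"turn":[0,0,0],"translation":[0,0,-30]},
  ],
)

```text
time_s: 7.2
eef_pos: [568.6, 282.9, 163.7]
ee_rot: [-0.0, -0.055, 0.999, -0.0]
force: [0.4, -0.0, 0.6]
grip_width: 1.003
grip_force: 0.0
```

Emit:
move_arm(
  moves=[
    {"hand":0,"turn":[0,0,0],"translation":[26,0,0]},
    {"hand":0,"turn":[0,0,0],"translation":[30,0,0]},
    {"hand":0,"turn":[0,0,0],"translation":[30,0,0]},
    {"hand":0,"turn":[0,0,0],"translation":[30,0,0]},
    {"hand":0,"turn":[0,0,0],"translation":[30,0,0]},
    {"hand":0,"turn":[0,0,0],"translation":[10,0,0]},
    {"hand":0,"turn":[0,0,0],"translation":[0,0,0]},
    {"hand":0,"turn":[0,0,0],"translation":[0,0,0]},
  ],
)

```text
time_s: 7.87
eef_pos: [414.1, 266.1, 163.3]
ee_rot: [0.001, -0.055, 0.999, 0.0]
force: [1.2, 0.1, -0.0]
grip_width: -0.002
grip_force: 0.0
```

```bash
python3 - <<'E'
from pose import *
s=sense();print(s['eef_pos'],s['grip_width'])
c=get('wrist'); cv2.imwrite('pics/w3.png',c['image']); p=cloud(c).reshape(-1,3)
h=cv2.cvtColor(c['image'],cv2.COLOR_BGR2HSV).reshape(-1,3); z=p[:,2]
a=np.radians(6.2); A=p[:,:2]@[np.cos(a),np.sin(a)]; L=p[:,:2]@[-np.sin(a),np.cos(a)]
k=(A>470)&(A<530)&(abs(L-219)<30)&(z>45)&(z<80); print('knob',np.percentile(A[k],[1,5,50,99]),np.percentile(L[k],[1,50,99]),z[k].max(),k.sum())
f=(abs(z-86)<3)&(A>515)&(A<570)&(abs(L-219)<90);print('front',np.percentile(A[f],[1,50,99]),np.percentile(L[f],[1,50,99]))
s=(A>555)&(A<650)&(abs(L-219)<70)&(z>50);print('stamp',np.median(A[s]),np.median(L[s]),np.percentile(z[s],98),s.sum())
E
```

```text
[414.12454175 266.13223983 163.25287125] -0.0016661982682102002
knob [529.53641618 529.55712424 529.79008992 529.82967862] [218.77577663 219.60155534 219.60228856] 79.77440806886085 3
front [529.68314967 535.77837768 543.73319009] [130.65755787 219.18971246 306.64540256]
  return _methods._mean(a, axis=axis, dtype=dtype,
  ret = ret.dtype.type(ret / rcount)
Traceback (most recent call last):
IndexError: index -1 is out of bounds for axis 0 with size 0
```

View pics/w3.png

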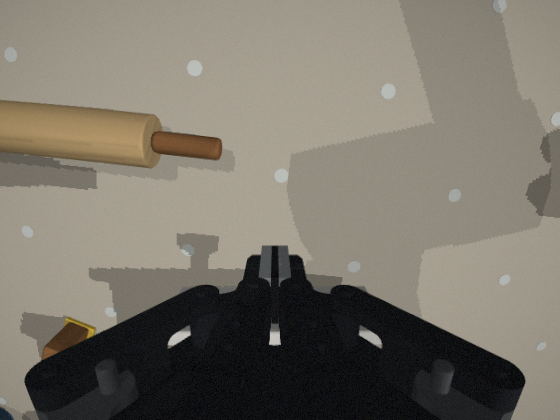

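The wrist view now faces the table behind the fingers and does not show the drawer, so I check the drawer from the fixed cameras.

```bash
python3 - <<'E'
from pose import *
t=get('top'); s=get('side')
cv2.imwrite('pics/t4.png',np.hstack([cv2.resize(t['image'][80:300,60:220],(400,550)),cv2.resize(s['image'][120:230,180:260],(400,550))]))
p=cloud(t).reshape(-1,3);z=p[:,2]; a=np.radians(6.2); A=p[:,:2]@[np.cos(a),np.sin(a)]; L=p[:,:2]@[-np.sin(a),np.cos(a)]
q=(A>560)&(A<645)&(abs(L-219)<70)&(z>45)&(z<85);print(q.sum(),A[q].mean() if q.any() else 0,L[q].mean() if q.any() else 0,z[q].max() if q.any() else 0)
E
```

```text
168 596.5680421646712 217.1783675996516 78.10447885811016
```

View pics/t4.png

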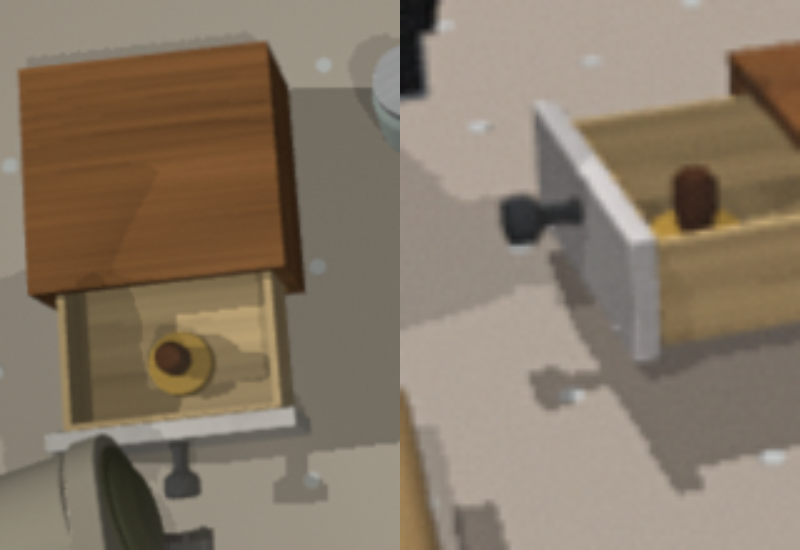

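The stamp stands upright at about the drawer's centre line, in both views. Now I lower the closed fingers in front of the knob and push.

Emit:
move_arm(
  moves=[
    {"hand":0,"turn":[0,0,0],"translation":[0,0,25]},
    {"hand":0,"turn":[0,0,0],"translation":[0,0,30]},
    {"hand":0,"turn":[0,0,0],"translation":[0,0,30]},
    {"hand":0,"turn":[0,0,0],"translation":[0,0,16]},
    {"hand":0,"turn":[0,0,0],"translation":[0,0,0]},
    {"hand":0,"turn":[0,0,0],"translation":[0,0,0]},
    {"hand":0,"turn":[0,0,0],"translation":[-10,0,0]},
    {"hand":0,"turn":[0,0,0],"translation":[-10,0,0]},
    {"hand":0,"turn":[0,0,0],"translation":[-6,0,0]},
    {"hand":0,"turn":[0,0,0],"translation":[-6,0,0]},
  ],
)

```text
time_s: 8.85
eef_pos: [446.8, 269.7, 63.0]
ee_rot: [0.001, -0.054, 0.999, 0.0]
force: [-0.6, -0.2, 0.3]
grip_width: 0.0
grip_force: 0.0
```

Emit:
move_arm(
  moves=[
    {"hand":0,"turn":[0,0,0],"translation":[-6,0,0]},
    {"hand":0,"turn":[0,0,0],"translation":[-6,0,0]},
    {"hand":0,"turn":[0,0,0],"translation":[-6,0,0]},
    {"hand":0,"turn":[0,0,0],"translation":[-6,0,0]},
    {"hand":0,"turn":[0,0,0],"translation":[-8,0,0]},
    {"hand":0,"turn":[0,0,0],"translation":[-8,0,0]},
    {"hand":0,"turn":[0,0,0],"translation":[-8,0,0]},
    {"hand":0,"turn":[0,0,0],"translation":[-8,0,0]},
    {"hand":0,"turn":[0,0,0],"translation":[-8,0,0]},
    {"hand":0,"turn":[0,0,0],"translation":[-8,0,0]},
  ],
)

```text
time_s: 9.68
eef_pos: [517.9, 277.4, 61.7]
ee_rot: [-0.0, -0.055, 0.999, -0.0]
force: [-1.3, -0.2, 0.6]
grip_width: -0.003
grip_force: 0.7
```

Emit:
move_arm(
  moves=[
    {"hand":0,"turn":[0,0,0],"translation":[-7,0,0]},
    {"hand":0,"turn":[0,0,0],"translation":[-7,0,0]},
    {"hand":0,"turn":[0,0,0],"translation":[-7,0,0]},
    {"hand":0,"turn":[0,0,0],"translation":[-6,0,0]},
    {"hand":0,"turn":[0,0,0],"translation":[-4,0,0]},
    {"hand":0,"turn":[0,0,0],"translation":[-2,0,0]},
    {"hand":0,"turn":[0,0,0],"translation":[-2,0,0]},
    {"hand":0,"turn":[0,0,0],"translation":[-1,0,0]},
    {"hand":0,"turn":[0,0,0],"translation":[0,0,0]},
    {"hand":0,"turn":[0,0,0],"translation":[0,0,0]},
  ],
)

```text
time_s: 10.52
eef_pos: [553.0, 281.3, 61.9]
ee_rot: [0.0, -0.055, 0.999, 0.0]
force: [0.1, -0.2, 0.2]
grip_width: -0.003
grip_force: 0.0
```

Emit:
move_arm(
  moves=[
    {"hand":0,"turn":[0,0,0],"translation":[-2,0,0]},
    {"hand":0,"turn":[0,0,0],"translation":[-2,0,0]},
    {"hand":0,"turn":[0,0,0],"translation":[-1.5,0,0]},
    {"hand":0,"turn":[0,0,0],"translation":[-1,0,0]},
    {"hand":0,"turn":[0,0,0],"translation":[-1,0,0]},
    {"hand":0,"turn":[0,0,0],"translation":[0,0,0]},
  ],
)

```text
time_s: 11.02
eef_pos: [557.7, 281.9, 61.8]
ee_rot: [-0.004, -0.055, 0.998, -0.001]
force: [-17.0, -3.4, 11.0]
grip_width: -0.001
grip_force: 9.2
```

Emit:
move_arm(
  moves=[
    {"hand":0,"turn":[0,0,0],"translation":[-1,0,0]},
    {"hand":0,"turn":[0,0,0],"translation":[-1,0,0]},
    {"hand":0,"turn":[0,0,0],"translation":[0,0,0]},
  ],
)

```text
time_s: 11.27
eef_pos: [557.8, 281.9, 61.8]
ee_rot: [-0.007, -0.055, 0.998, -0.001]
force: [-29.6, -7.5, 19.6]
grip_width: 0.001
grip_force: 15.2
```

```bash
cat > d.py <<'E'
from pose import *
t=get('top'); p=cloud(t).reshape(-1,3);z=p[:,2]; a=np.radians(6.2); A=p[:,:2]@[np.cos(a),np.sin(a)]; L=p[:,:2]@[-np.sin(a),np.cos(a)]
h=cv2.cvtColor(t['image'],cv2.COLOR_BGR2HSV).reshape(-1,3)
f=(abs(z-86)<3)&(A>600)&(A<670)&(abs(L-219)<95)&(h[:,1]<70);print('front',f.sum(),np.percentile(A[f],[2,50,98]))
f=(abs(z-100)<3)&(A>640)&(A<670)&(abs(L-219)<95);print('cab',f.sum(),np.percentile(A[f],[1,50]))
E
python3 d.py
```

```text
front 229 [638.70402082 645.65569389 653.92239995]
cab 292 [653.292573   661.53859796]
```

The drawer is shut: its front is flush against the unit, at 639 to 654 along the axis where the unit's face is at 653. Next is the wedge.

Emit:
move_arm(
  moves=[
    {"hand":0,"turn":[0,0,0],"translation":[8,0,0]},
    {"hand":0,"turn":[0,0,0],"translation":[18,0,0]},
    {"hand":0,"turn":[0,0,0],"translation":[18,0,0]},
    {"hand":0,"turn":[0,0,0],"translation":[0,0,-25]},
    {"hand":0.5,"turn":[0,0,0],"translation":[0,0,-30]},
    {"hand":0.7,"turn":[0,0,0],"translation":[0,0,-30]},
    {"hand":0.7,"turn":[0,0,0],"translation":[0,0,-25]},
    {"hand":0.7,"turn":[0,0,0],"translation":[-7,-27,0]},
    {"hand":0.7,"turn":[0,0,0],"translation":[-7,-27,0]},
    {"hand":0.7,"turn":[0,0,0],"translation":[-7,-27,0]},
  ],
)

```text
time_s: 12.15
eef_pos: [548.9, 198.6, 172.4]
ee_rot: [0.001, -0.055, 0.998, 0.0]
force: [0.5, 0.4, -0.4]
grip_width: 0.699
grip_force: 0.0
```

Emit:
move_arm(
  moves=[
    {"hand":0.7,"turn":[0,0,0],"translation":[-7,-27,0]},
    {"hand":0.7,"turn":[0,0,0],"translation":[-7,-27,0]},
    {"hand":0.7,"turn":[0,0,0],"translation":[-7,-27,0]},
    {"hand":0.7,"turn":[0,0,0],"translation":[-7,-27,0]},
    {"hand":0.7,"turn":[0,0,0],"translation":[-7,-27,0]},
    {"hand":0.7,"turn":[0,0,0.105],"translation":[-6,-23,0]},
    {"hand":0.7,"turn":[0,0,0.105],"translation":[0,0,0]},
    {"hand":0.7,"turn":[0,0,0.105],"translation":[0,0,0]},
    {"hand":0.7,"turn":[0,0,0.105],"translation":[0,0,0]},
    {"hand":0.7,"turn":[0,0,0],"translation":[0,0,0]},
  ],
)

```text
time_s: 12.98
eef_pos: [606.6, 46.4, 171.8]
ee_rot: [0.0, 0.157, 0.988, -0.0]
force: [-0.2, -0.0, 0.7]
grip_width: 0.7
grip_force: 0.0
```

Emit:
move_arm(
  moves=[
    {"hand":0.7,"turn":[0,0,0],"translation":[0,0,0]},
    {"hand":0.7,"turn":[0,0,0],"translation":[0,0,0]},
  ],
)

```text
time_s: 13.15
eef_pos: [606.4, 46.7, 171.9]
ee_rot: [0.0, 0.153, 0.988, -0.0]
force: [0.0, -0.3, 1.1]
grip_width: 0.703
grip_force: 0.0
```

```bash
python3 d.py; python3 - <<'E'
from pose import *
s=sense();print(s['eef_pos'],s['ee_rot'],s['force'])
for n in('top','side','wrist'):
    c=get(n); P=cloud(c); p=P.reshape(-1,3); z=p[:,2]
    q=p[(np.hypot(p[:,0]-606,p[:,1]-47)<32)&(z>46)&(z<54)]; print(n,len(q),fit(q) if len(q)>20 else '',np.median(q[:,2]) if len(q) else '')
    h=cv2.cvtColor(c['image'],cv2.COLOR_BGR2HSV).reshape(-1,3)
    q=p[(np.hypot(p[:,0]-648,p[:,1]-33)<80)&(h[:,0]>17)&(h[:,0]<30)&(h[:,1]>170)&(z<40)&(z>1)]; print(' ramp',len(q),fit(q) if len(q)>20 else '')
E
```

```text
front 615 [638.19050837 645.4436764  654.06068425]
cab 754 [653.03190865 661.33269682]
[606.40324378  46.76234812 171.85808365] [ 1.12461365e-04  1.53497860e-01  9.88148974e-01 -7.98470946e-06] [ 0.11928562  0.51778938 -0.77406899]
top 0  
 ramp 0 
side 87 (array([607.6,  43.3]), array([25. , 32.5]), 74.5) 50.098456103146646
 ramp 442 (array([650.6,  30.2]), array([ 39.3, 120.5]), 70.27)
wrist 1152 (array([606. ,  46.6]), array([25.5, 36.3]), 71.63) 49.65206076811009
 ramp 2162 (array([648.8,  32.3]), array([ 34.6, 126.4]), 72.2)
```

```bash
python3 - <<'E'
from pose import *
c=get('wrist'); p=cloud(c).reshape(-1,3); z=p[:,2]
h=cv2.cvtColor(c['image'],cv2.COLOR_BGR2HSV).reshape(-1,3)
a=np.radians(-17.9); d=p[:,:2]-[606,46.6]; X=d@[np.cos(a),np.sin(a)]; Y=d@[-np.sin(a),np.cos(a)]
ye=(h[:,0]>17)&(h[:,0]<30)&(h[:,1]>150)
for x in range(-22,112,8):
    k=(abs(X-x)<4)&(abs(Y)<25)&(z<40)&(z>1)&ye
    if k.sum()>3: print(x,k.sum(),np.percentile(z[k],[5,50,95]).round(1),np.percentile(Y[k],[2,98]).round(1))
E
```

```text
-14 106 [ 3.1  4.2 14.5] [-17.7  16.8]
-6 46 [2.6 3.7 4.9] [-17.8  17.1]
2 38 [2.9 4.  5.1] [-17.9  17.1]
10 44 [2.8 3.9 5. ] [-18.   17.3]
18 94 [ 3.7 20.4 29.3] [-18.   17.1]
26 177 [25.3 26.4 27.8] [-17.9  17.2]
34 233 [23.3 24.6 26. ] [-17.1  16.5]
42 230 [21.  22.4 23.6] [-17.3  16.8]
50 223 [18.8 20.2 21.7] [-17.5  17.1]
58 193 [16.6 18.  19.2] [-17.7  16.4]
66 85 [14.3 15.1 16.1] [-16.3  16.7]
74 196 [12.3 13.6 14.7] [-17.2  16.9]
82 183 [ 9.7 11.2 12.4] [-17.3  17.2]
90 176 [ 7.7  9.1 10.4] [-17.6  16.3]
98 167 [5.2 6.8 8.1] [-17.8  16.6]
106 126 [3.6 4.9 6.2] [-16.9  16.8]
```

Emit:
move_arm(
  moves=[
    {"hand":0.7,"turn":[0,0,0],"translation":[0,0,25]},
    {"hand":0.7,"turn":[0,0,0],"translation":[0,0,30]},
    {"hand":0.7,"turn":[0,0,0],"translation":[0,0,30]},
    {"hand":0.7,"turn":[0,0,0],"translation":[0,0,25]},
    {"hand":0.7,"turn":[0,0,0],"translation":[0,0,18]},
    {"hand":0.7,"turn":[0,0,0],"translation":[0,0,11]},
    {"hand":0.7,"turn":[0,0,0],"translation":[0,0,0]},
    {"hand":0.7,"turn":[0,0,0],"translation":[0,0,0]},
    {"hand":0.7,"turn":[0,0,0],"translation":[0,0,0]},
  ],
  grip_force=70,
)

```text
time_s: 14.15
eef_pos: [607.2, 46.6, 34.2]
ee_rot: [0.001, 0.155, 0.988, 0.0]
force: [0.8, -0.0, 0.4]
grip_width: 0.694
grip_force: 0.0
```

Emit:
move_arm(
  moves=[
    {"hand":0.15,"turn":[0,0,0],"translation":[0,0,0]},
    {"hand":0.15,"turn":[0,0,0],"translation":[0,0,0]},
    {"hand":0.15,"turn":[0,0,0],"translation":[0,0,0]},
    {"hand":0.15,"turn":[0,0,0],"translation":[0,0,0]},
    {"hand":0.15,"turn":[0,0,0],"translation":[0,0,0]},
    {"hand":0.15,"turn":[0,0,0],"translation":[0,0,0]},
    {"hand":0.15,"turn":[0,0,0],"translation":[0,0,0]},
  ],
  grip_force=70,
)

```text
time_s: 14.73
eef_pos: [606.9, 46.6, 33.8]
ee_rot: [0.001, 0.155, 0.988, 0.0]
force: [-1.0, 0.1, 5.8]
grip_width: 0.299
grip_force: 69.5
```

Emit:
move_arm(
  moves=[
    {"hand":0.15,"turn":[0,0,0],"translation":[0,0,-10]},
    {"hand":0.15,"turn":[0,0,0],"translation":[0,0,-25]},
    {"hand":0.15,"turn":[0,0,0],"translation":[0,0,-25]},
    {"hand":0.15,"turn":[0,0,0],"translation":[0,0,-20]},
    {"hand":0.15,"turn":[0,0,0],"translation":[3,-18,0]},
    {"hand":0.15,"turn":[0,0,0],"translation":[3.7,-28,0]},
    {"hand":0.15,"turn":[0,0,0],"translation":[3.7,-28,0]},
    {"hand":0.15,"turn":[0,0,0],"translation":[3.7,-28,0]},
    {"hand":0.15,"turn":[0,0,0],"translation":[3.7,-28,0]},
    {"hand":0.15,"turn":[0,0,0],"translation":[3.7,-28,0]},
  ],
)

```text
time_s: 15.57
eef_pos: [536.7, -98.2, 113.3]
ee_rot: [-0.0, 0.155, 0.988, 0.0]
force: [0.4, -0.5, -0.8]
grip_width: 0.292
grip_force: 68.8
```

Emit:
move_arm(
  moves=[
    {"hand":0.15,"turn":[0,0,0],"translation":[3.7,-28,0]},
    {"hand":0.15,"turn":[0,0,0],"translation":[3.7,-28,0]},
    {"hand":0.15,"turn":[0,0,0],"translation":[3.7,-28,0]},
    {"hand":0.15,"turn":[0,0,0],"translation":[3.7,-28,0]},
    {"hand":0.15,"turn":[0,0,-0.074],"translation":[0,-10,0]},
    {"hand":0.15,"turn":[0,0,-0.074],"translation":[0,0,0]},
    {"hand":0.15,"turn":[0,0,0],"translation":[0,0,0]},
    {"hand":0.15,"turn":[0,0,0],"translation":[0,0,0]},
    {"hand":0.15,"turn":[0,0,0],"translation":[0,0,0]},
  ],
)

```text
time_s: 16.32
eef_pos: [486.2, -208.4, 113.0]
ee_rot: [-0.0, 0.082, 0.997, 0.0]
force: [-0.6, 0.1, -2.2]
grip_width: 0.294
grip_force: 68.8
```

```bash
cat > w.py <<'E'
from pose import *
s=sense();print(s['eef_pos'].round(1),s['ee_rot'].round(4),s['force'].round(1)); q=s['ee_rot']
yt=np.degrees(2*np.arctan2(q[2],q[1]))-90; print('tool y yaw-90:',round(yt-90,2))
a=np.radians(-9.3);U=[np.cos(a),np.sin(a)];V=[-np.sin(a),np.cos(a)]
print('tcp u,v',np.dot(U,s['eef_pos'][:2]).round(1),np.dot(V,s['eef_pos'][:2]).round(1))
for n in('top','side'):
    c=get(n); p=cloud(c).reshape(-1,3); z=p[:,2]; h=cv2.cvtColor(c['image'],cv2.COLOR_BGR2HSV).reshape(-1,3)
    u=p[:,:2]@U; v=p[:,:2]@V
    k=(abs(z-48)<9)&(h[:,1]<60)&(u>610)&(u<860)&(v>-260)&(v<0)
    for lo,hi in((-205,-170),(-85,-50),(-220,-30)):
        j=k&(v>lo)&(v<hi)&(abs(z-np.median(z[k]))<4); print(n,'plate front u in v',lo,hi,np.percentile(u[j],[.7,2]).round(1))
    print('   v range',np.percentile(v[k&(u>650)],[.5,99.5]).round(1),'z',np.median(z[k]).round(2))
    k=(abs(z-20)<4)&(u>520)&(u<870)&(v<0)&(v>-270)
    print('   board u0',[np.percentile(u[k&(abs(v-m)<15)],[1,2]).round(1).tolist() for m in(-210,-180,-75,-50)],'v',np.percentile(v[k],[.5,99.5]).round(1))
    y=(h[:,0]>17)&(h[:,0]<30)&(h[:,1]>170)&(u>500)&(u<680)&(abs(v+127)<45)&(z>22)
    if y.sum()>30:
        f=fit(p[y]); print('   yellow',f,'u max',np.percentile(u[y],[98,99.5]).round(1),'v mid',v[y].mean().round(1),'zmin',np.percentile(z[y],2))
E
python3 w.py
```

```text
[ 486.2 -208.4  113. ] [-0.      0.082   0.9966  0.    ] [-0.6  0.1 -2.2]
tool y yaw-90: -9.41
tcp u,v 513.5 -127.1
top plate front u in v -205 -170 [638.3 642.1]
top plate front u in v -85 -50 [636.7 639.1]
top plate front u in v -220 -30 [637.3 640.5]
   v range [-250.   -62.2] z 48.26Traceback (most recent call last):
  File "w.py", line 14, in <module>
    print('   board u0',[np.percentile(u[k&(abs(v-m)<15)],[1,2]).round(1).tolist() for m in(-210,-180,-75,-50)],'v',np.percentile(v[k],[.5,99.5]).round(1))
                         ~~~~~~~~~~~~~^^^^^^^^^^^^^^^^^^^^^^^^^^
    return _quantile_unchecked(
        a, q, axis, out, overwrite_input, method, keepdims, weights)
    return _ureduce(a,
                    func=_quantile_ureduce_func,
    ...<5 lines>...
                    overwrite_input=overwrite_input,
                    method=method)
    r = func(a, **kwargs)
    result = _quantile(arr,
                       quantiles=q,
    ...<2 lines>...
                       out=out,
                       weights=wgt)
    slices_having_nans = np.isnan(arr[-1, ...])
                                  ~~~^^^^^^^^^
IndexError: index -1 is out of bounds for axis 0 with size 0
```

Emit:
move_arm(
  moves=[
    {"hand":0.15,"turn":[0,0,0],"translation":[0,-15,0]},
    {"hand":0.15,"turn":[0,0,0],"translation":[0,-14,0]},
    {"hand":0.15,"turn":[0,0,0],"translation":[0,0,15]},
    {"hand":0.15,"turn":[0,0,0],"translation":[0,0,20]},
    {"hand":0.15,"turn":[0,0,0],"translation":[0,0,10]},
    {"hand":0.15,"turn":[0,0,0],"translation":[0,0,0]},
    {"hand":0.15,"turn":[0,0,0],"translation":[0,0,0]},
    {"hand":0.15,"turn":[0,0,0],"translation":[0,0,0]},
  ],
)

```text
time_s: 17.03
eef_pos: [481.9, -237.7, 68.7]
ee_rot: [0.001, 0.081, 0.997, -0.0]
force: [-0.3, 0.3, -2.1]
grip_width: 0.297
grip_force: 69.0
```

```bash
cat > w.py <<'E'
from pose import *
s=sense();print(s['eef_pos'].round(1),s['ee_rot'].round(4),s['force'].round(1)); q=s['ee_rot']
print('tool yaw:',round(np.degrees(2*np.arctan2(q[2],q[1]))-180,2))
a=np.radians(-9.3);U=[np.cos(a),np.sin(a)];V=[-np.sin(a),np.cos(a)]
print('tcp u,v',np.dot(U,s['eef_pos'][:2]).round(1),np.dot(V,s['eef_pos'][:2]).round(1))
def pc(x,q): return np.percentile(x,q).round(1).tolist() if len(x)>5 else None
for n in('top','side','wrist'):
    c=get(n); p=cloud(c).reshape(-1,3); z=p[:,2]; h=cv2.cvtColor(c['image'],cv2.COLOR_BGR2HSV).reshape(-1,3)
    cv2.imwrite(f'pics/{n}_w.png',c['image'])
    u=p[:,:2]@U; v=p[:,:2]@V
    k=(abs(z-50)<6)&(h[:,1]<60)&(u>625)&(u<860)&(v>-270)&(v<-40)
    print(n,'plate z',pc(z[k],50),'v',pc(v[k&(u>650)],[.5,99.5]),'front u',[pc(u[k&(abs(v-m)<10)],[.5,2]) for m in(-235,-195,-115,-75)])
    k=(abs(z-20)<4)&(u>520)&(u<870)&(v<-20)&(v>-290)
    print('   board z',pc(z[k],50),'u0',[pc(u[k&(abs(v-m)<15)],[1,2]) for m in(-240,-210,-100,-70)],'v',pc(v[k&(u<640)],[.5,99.5]))
    y=(h[:,0]>17)&(h[:,0]<30)&(h[:,1]>170)&(u>490)&(u<680)&(abs(v+156)<35)&(z>22)
    if y.sum()>30: print('   yellow',y.sum(),fit(p[y]),'u',pc(u[y],[.5,2,98,99.5]),'v',pc(v[y],[1,99]),'z near nose',pc(z[y&(u>np.percentile(u[y],93))],[5,50]))
    r=((h[:,0]<6)|(h[:,0]>172))&(h[:,1]>150)&(u>490)&(u<680)&(abs(v+156)<25)
    if r.sum()>3: print('   red',r.sum(),'u',u[r].mean().round(1),'v',v[r].mean().round(1),'z',z[r].mean().round(1))
E
python3 w.py
```

```text
[ 481.9 -237.7   68.7] [ 5.000e-04  8.130e-02  9.967e-01 -4.000e-04] [-0.3  0.3 -2.1]
tool yaw: -9.33
tcp u,v 514.0 -156.7
top plate z 48.4 v [-250.0, -62.8] front u [[636.3, 638.9], [640.0, 643.3], [637.1, 639.5], [636.5, 639.3]]
   board z 20.2 u0 [[615.6, 616.0], [631.7, 631.7], [536.8, 537.7], [537.9, 539.2]] v [-264.2, -46.9]
   yellow 134 (array([ 574.2, -238.2]), array([20.9, 47.7]), 48.99) u [580.8, 583.4, 620.4, 621.0] v [-161.6, -138.0] z near nose [35.6, 38.9]
side plate z 48.9 v [-252.7, -63.5] front u [[640.2, 643.2], [639.9, 642.1], [639.6, 643.0], [639.5, 641.7]]
   board z 20.8 u0 [[541.1, 542.8], [540.4, 541.5], [560.1, 564.0], [541.4, 542.5]] v [-267.3, -48.8]
   yellow 810 (array([ 528.2, -246.3]), array([ 39.8, 124.8]), 81.19) u [500.7, 506.5, 620.2, 622.6] v [-176.7, -140.7] z near nose [38.3, 41.4]
   red 9 u 579.0 v -157.9 z 53.1
wrist plate z None v None front u [None, None, None, None]
   board z 19.7 u0 [[536.7, 536.9], [536.7, 536.9], [536.9, 537.0], [536.8, 537.0]] v [-266.1, -49.2]
   yellow 1242 (array([ 496.9, -241.2]), array([35.3, 68.4]), 80.99) u [495.2, 495.5, 561.4, 562.6] v [-175.3, -140.3] z near nose [55.1, 56.0]
   red 5 u 496.6 v -160.0 z 143.5
```

Emit:
move_arm(
  moves=[
    {"hand":0.15,"turn":[0,0,0],"translation":[0,0,6]},
    {"hand":0.15,"turn":[0,0,0],"translation":[0,0,4]},
    {"hand":0.15,"turn":[0,0,0],"translation":[0,0,2]},
    {"hand":0.15,"turn":[0,0,0],"translation":[0,0,1]},
    {"hand":0.15,"turn":[0,0,0],"translation":[0,0,0]},
    {"hand":0.15,"turn":[0,0,0],"translation":[0,0,0]},
    {"hand":0.15,"turn":[0,0,0],"translation":[0,0,0]},
  ],
)

```text
time_s: 17.77
eef_pos: [481.5, -237.5, 54.9]
ee_rot: [0.0, 0.081, 0.997, -0.0]
force: [0.2, -0.3, -1.2]
grip_width: 0.301
grip_force: 69.0
```

Emit:
move_arm(
  moves=[
    {"hand":0.15,"turn":[0,0,0],"translation":[0,0,0.5]},
    {"hand":0.15,"turn":[0,0,0],"translation":[0,0,0]},
    {"hand":0.15,"turn":[0,0,0],"translation":[0,0,0.5]},
    {"hand":0.15,"turn":[0,0,0],"translation":[0,0,0]},
  ],
)

```text
time_s: 18.1
eef_pos: [481.5, -237.5, 53.8]
ee_rot: [0.0, 0.081, 0.997, -0.0]
force: [0.4, -0.7, -1.0]
grip_width: 0.294
grip_force: 69.0
```

Emit:
move_arm(
  moves=[
    {"hand":0.15,"turn":[0,0,0],"translation":[0,0,0.5]},
    {"hand":0.15,"turn":[0,0,0],"translation":[0,0,0]},
    {"hand":0.15,"turn":[0,0,0],"translation":[0,0,0]},
  ],
)

```text
time_s: 18.35
eef_pos: [481.8, -237.7, 53.7]
ee_rot: [0.001, 0.081, 0.997, -0.0]
force: [1.2, 0.2, 3.7]
grip_width: 0.292
grip_force: 69.6
```

Emit:
move_arm(
  moves=[
    {"hand":0.15,"turn":[0,0,0],"translation":[0,0,0.5]},
    {"hand":0.15,"turn":[0,0,0],"translation":[0,0,0]},
    {"hand":0.15,"turn":[0,0,0],"translation":[0,0,0]},
  ],
)

```text
time_s: 18.6
eef_pos: [482.0, -237.9, 53.7]
ee_rot: [0.001, 0.081, 0.997, -0.001]
force: [-0.5, 0.0, 7.5]
grip_width: 0.295
grip_force: 70.3
```

Contact with the board is at TCP z 53.7. Now I slide the wedge in.

Emit:
move_arm(
  moves=[
    {"hand":0.15,"turn":[0,0,0],"translation":[-3,0,-0.2]},
    {"hand":0.15,"turn":[0,0,0],"translation":[-6,0,0]},
    {"hand":0.15,"turn":[0,0,0],"translation":[-6,0,0]},
    {"hand":0.15,"turn":[0,0,0],"translation":[-6,0,0]},
    {"hand":0.15,"turn":[0,0,0],"translation":[-6,0,0]},
    {"hand":0.15,"turn":[0,0,0],"translation":[-6,0,0]},
    {"hand":0.15,"turn":[0,0,0],"translation":[-6,0,0]},
    {"hand":0.15,"turn":[0,0,0],"translation":[-4,0,0]},
    {"hand":0.15,"turn":[0,0,0],"translation":[0,0,0]},
    {"hand":0.15,"turn":[0,0,0],"translation":[0,0,0]},
  ],
)

```text
time_s: 19.43
eef_pos: [524.6, -244.8, 53.8]
ee_rot: [0.001, 0.081, 0.997, -0.001]
force: [0.8, 0.1, 6.1]
grip_width: 0.294
grip_force: 70.0
```

```bash
python3 w.py
```

```text
[ 524.6 -244.8   53.8] [ 1.000e-03  8.130e-02  9.967e-01 -6.000e-04] [0.8 0.1 6.1]
tool yaw: -9.32
tcp u,v 557.3 -156.8
top plate z 48.4 v [-249.9, -62.6] front u [[662.5, 665.8], [686.8, 690.9], [637.3, 639.8], [636.6, 639.1]]
   board z 20.2 u0 [None, None, [537.4, 539.1], [538.0, 539.2]] v [-136.5, -46.9]
side plate z 48.9 v [-252.4, -63.9] front u [[639.9, 642.5], [639.8, 641.6], [640.1, 642.5], [639.3, 641.6]]
   board z 20.8 u0 [[541.2, 542.9], [540.4, 541.3], [540.1, 540.4], [540.1, 540.7]] v [-268.0, -48.5]
   yellow 584 (array([ 556.9, -251.9]), array([38.1, 98. ]), 81.99) u [543.4, 548.9, 637.8, 639.3] v [-176.7, -141.0] z near nose [24.9, 32.9]
   red 8 u 622.0 v -154.5 z 38.1
wrist plate z 46.0 v None front u [[636.3, 636.3], None, None, [635.9, 636.1]]
   board z 19.9 u0 [[537.0, 537.3], [537.0, 537.2], [537.0, 537.4], [537.1, 537.4]] v [-265.8, -49.5]
   yellow 1236 (array([ 538.5, -248.6]), array([36.4, 69.3]), 80.82) u [538.5, 538.7, 604.6, 605.6] v [-175.4, -140.4] z near nose [40.1, 41.1]
   red 5 u 543.8 v -154.1 z 115.4
```

Emit:
move_arm(
  moves=[
    {"hand":0.15,"turn":[0,0,0],"translation":[-2,0,0]},
    {"hand":0.15,"turn":[0,0,0],"translation":[-2,0,0]},
    {"hand":0.15,"turn":[0,0,0],"translation":[-2,0,0]},
    {"hand":0.15,"turn":[0,0,0],"translation":[-2,0,0]},
    {"hand":0.15,"turn":[0,0,0],"translation":[-2,0,0]},
    {"hand":0.15,"turn":[0,0,0],"translation":[-2,0,0]},
    {"hand":0.15,"turn":[0,0,0],"translation":[-2,0,0]},
    {"hand":0.15,"turn":[0,0,0],"translation":[-2,0,0]},
    {"hand":0.15,"turn":[0,0,0],"translation":[-2,0,0]},
    {"hand":0.15,"turn":[0,0,0],"translation":[0,0,0]},
  ],
)

```text
time_s: 20.42
eef_pos: [542.0, -247.6, 53.8]
ee_rot: [0.0, 0.081, 0.997, -0.0]
force: [-2.0, -0.8, 7.7]
grip_width: 0.293
grip_force: 70.2
```

Emit:
move_arm(
  moves=[
    {"hand":0.15,"turn":[0,0,0],"translation":[-1.5,0,0]},
    {"hand":0.15,"turn":[0,0,0],"translation":[-1.5,0,0]},
    {"hand":0.15,"turn":[0,0,0],"translation":[-1,0,0]},
    {"hand":0.15,"turn":[0,0,0],"translation":[0,0,0]},
    {"hand":0.15,"turn":[0,0,0],"translation":[0,0,0]},
  ],
)

```text
time_s: 20.83
eef_pos: [545.8, -248.2, 53.7]
ee_rot: [0.0, 0.081, 0.997, -0.0]
force: [-2.1, 0.3, 8.8]
grip_width: 0.29
grip_force: 70.3
```

```bash
python3 w.py; python3 -c "
import cv2;i=cv2.imread('pics/side_w.png');cv2.imwrite('pics/s6.png',cv2.resize(i[215:345,230:440],(800,495)))"
```

```text
[ 545.8 -248.2   53.7] [ 3.000e-04  8.130e-02  9.967e-01 -3.000e-04] [-2.1  0.3  8.8]
tool yaw: -9.33
tcp u,v 578.7 -156.7
top plate z 52.8 v [-249.8, -62.2] front u [[688.5, 692.2], [710.1, 715.7], [636.7, 639.0], [636.8, 638.4]]
   board z 20.2 u0 [None, None, [537.6, 539.4], [538.2, 539.9]] v [-133.1, -46.5]
side plate z 53.4 v [-253.0, -64.1] front u [[639.5, 641.7], [639.6, 640.9], [639.3, 641.4], [638.8, 640.8]]
   board z 20.9 u0 [[541.6, 543.2], [540.9, 541.6], [540.1, 540.6], [540.0, 540.8]] v [-267.7, -50.5]
   yellow 438 (array([ 567.7, -255.3]), array([38.4, 78.4]), 84.03) u [563.8, 567.3, 638.7, 639.5] v [-177.2, -140.8] z near nose [24.1, 38.3]
wrist plate z 51.6 v [-234.8, -79.9] front u [[645.8, 645.9], None, [636.2, 636.2], [651.6, 651.7]]
   board z 19.9 u0 [[537.4, 537.8], [537.6, 538.0], [537.6, 538.0], [537.6, 538.1]] v [-265.7, -49.8]
   yellow 1244 (array([ 536.5, -253.9]), array([114.6,  50.4]), 6.5) u [560.0, 560.3, 626.3, 627.3] v [-175.4, -140.3] z near nose [40.0, 40.9]
```

View pics/s6.png

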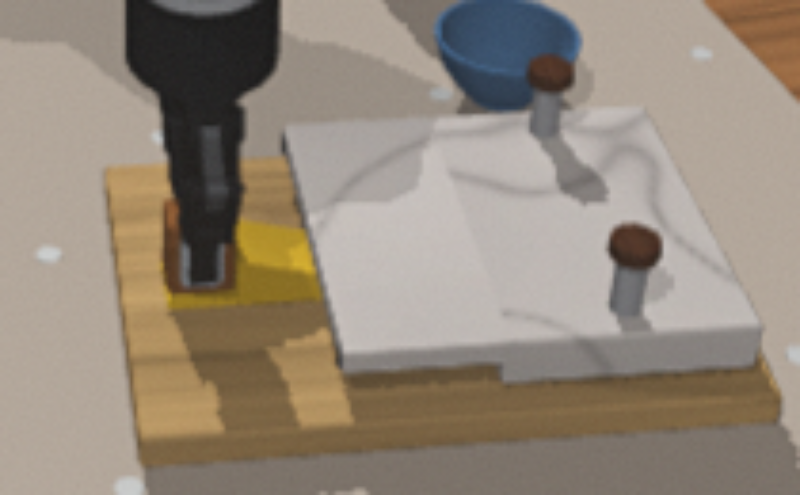

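The side view shows the wedge flat on the board with its ramp under the lip at (320,260). The plate sits level and has lifted 4.5 mm (48.4 to 52.8 in the top view, 48.9 to 53.4 in the side view). The grip still holds, so I hand in.

```bash
python3 d.py; python3 -c "
from rig import finish_job; print(finish_job())"
```

```text
front 620 [638.16054596 645.72158289 654.10292137]
cab 778 [653.29243888 661.5859076 ]
the job is handed in; nothing more can be done
None
```

The job is handed in: the stamp is in the fully shut drawer, and the held wedge lies flat under the bar with the plate lifted about 4.5 mm and the red line about under the bar; the jar, bowl and rolling pin were left alone.

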